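# Refill the trim-weight cell and book it on the tally counter

### The arm

A 6-joint arm with a two-finger parallel gripper is mounted at the origin on the work surface. World frame = base frame: x ahead of the robot, y to its left, z up, the work surface at z = 0. Lengths are in mm, angles in rad, forces in N, time in s.
With the tool pointing down it reaches from about 150 to 775 mm from the base axis. Payload 6.1 kg.
Tool frame: the origin (TCP) lies midway between the tips of the shut fingers; the grasp point (between the pads) lies 19 mm behind it (grip_point_offset is the distance from the TCP to the grasp point, in mm); z points along the fingers, y is the line along which they close (so a half turn about z gives the same grasp; the last joint's range is limited). The gripper opens to 85 mm and grips with 20 to 120 N. Pads are 22 mm wide; open, the fingers measure 114 mm over their backs; the gripper's body (76 mm by 85 mm) begins 54 mm behind the grasp point. The pads swing forward as they close: fully open they stand 13 mm farther back than shut.
Start: joints at [-1.102, 0.126, -0.04, 1.405, 0, 1.571], TCP at [237.195, -468.345, 231.295] pointing down, gripper open.
Joint ranges: [-2.72, 2.72], [-0.95, 1.95], [-1.27, 1.35], [-1.78, 2.02], [-1.46, 1.47], [-3.14, 3.14]. Speed limits (rad/s): [2.39, 2.39, 3.01, 3.14, 3.14, 3.14].

### API

Orientations are given as a rotation vector (axis times angle).
In Python, from workcell import * gives the robot as it stands. Calls block until the motion is done:
- move_ptp(position, orientation): joint-space move of the TCP to a pose.
- move_l(position, rotation=None, speed=150): straight line of the TCP; rotation=None keeps the orientation; speed is the mean speed in mm/s.
- goto_joints(angles): joint-space move.
- release() and grasp(grip_force=None): open the fingers fully, or close them until they stop; grip_force is the grip in N (None keeps the last).
- pause(seconds).
- ik(position, orientation): joint angles nearest the present ones, or None.
- capture(name): name is "scene" or "top"; returns the picture (480x640x3 uint8, blue, green, red); there is no depth.
- get_calibration(name): a dict with "mtx" (3x3 intrinsics, pixels), "k1" (the pictures are not rectified: a ray, as slopes to the right and down, at radius r is drawn at 1 + k1 r^2 times it, then the intrinsics apply), "camera_from_world" (4x4, takes a point from world to camera coordinates). Camera axes: x right, y down, z forward; pixel columns grow to the right and rows downward; lengths in mm; the calibration is good to about 2 mm. A picture is of the moment at which its call begins. get_calibration takes no time and is no camera call.
A pose or a line that the arm cannot do raises MotionError and nothing moves.
- sign_off(): hands the job in; it is judged then, once.
Trained networks look in the newest picture that a camera, given by its name, has taken for a name from the list of things; names that differ only in an ending like _2 or _b are one class to them, and where a whole thing is asked for, a point or a joint stands for the part that bears it (a point fixed in the world has none). Each returns a list of dicts, best first, with "conf" (0 to 1); they miss things now and then, are a little off and sometimes report something else, mostly with a low value. They report only what shows in the picture. A call takes as long as a camera call.
- look_for(target, camera): "at" ([x, y, z] in mm, in world coordinates, good to about 4 mm: the middle of the surface that is visible of it).
- outline_of(target, camera): "region" (480x640 bool, what is visible of it).
- tip_of(target, camera): "at" ([x, y, z] in mm, in world coordinates, good to about 4 mm: a listed point, or the origin of a listed thing).
Readings, each from a call of its own:
- read_clock(): time.
- read_joints(): joint angles.
- read_qvel(): joint speeds.
- read_tau(): joint torques, N m.
- read_eef_pos(): TCP position.
- read_eef_rot(): TCP orientation.
- read_ft_force(): force on the tool from outside, world axes, zero at the start.
- read_wrist_torque(): the same for the moment, N m.
- read_gripper_width(): finger opening in mm.
- read_grip_force(): force on a finger pad.
Only numpy, scipy, OpenCV 4.12 (cv2) and the standard library are available. Lean on these libraries where they do the work, as an engineer would, in place of code of your own. Each camera call takes 0.05 s, during which the arm holds its last target. There are 200 camera calls.

### The job

Pick up the aluminium scoop by its red grip, tip all four brass trim weights out of it into the blue-lined cell of the tray (do not handle the weights with the gripper), and put the empty scoop back upright on the middle of its black mat and let go. Then book the refill: press the orange key of the tally counter just until it clicks, not hard down to its stop, and let it come back up. Leave everything else where it is.

Things in the scene. Friction and masses are not known exactly. Their poses are not given: they have to be found in the camera images.
- scoop: polished (slippery) aluminium scoop, 100 (x) x 44 (y) mm, 0.12 kg, four brass weights in its rear half. Origin: centre of underside. Front (+x) open, other sides walled 26 to 30 mm; a bail over the middle carries a red grip. Floor 3 mm thick, its last 30 mm rise 4 mm to the front lip: weights start to slide when the front is tipped down about 25 to 35 degrees; 45 to 50 degrees empties it
- scoop_knob (a point): point on the scoop's red square grip, 16 x 16 mm, that stands upright over the scoop's middle from 46 to 84 mm above its underside; this point is on its axis, 68 mm above the underside (scoop frame 0, 0, 68). Axes as the scoop. Its faces look along the scoop's x and y: it can be pinched either way
- scoop_lip (a point): middle of the scoop's open front lip, on the pan's upper surface: scoop frame (50, 0, 7) mm. The opening is 38 mm wide
- mat: black rubber mat, 140 (x) x 100 (y) x 4 mm, fixed, on which the scoop stands at the start and must be put back. Origin: centre of its underside
- tray: grey tray, 140 (x) x 208 (y) x 38 mm high, fixed, divided by 4 mm walls as high as the rim into 2 (along x) by 3 (along y) open cells, each 64 x 64 mm inside. Origin: centre of its underside
- liner_blue: blue square liner, 62 x 62 x 2 mm, on the floor of the one cell that the weights must go into, fixed. Origin: centre of its underside, in the middle of the cell, 3 mm above the table; axes as the tray. The tray rim is 35 mm above this origin. The other five cells have red, yellow, green, white and black liners
- key_top (a point): centre of the top face of the tally counter's round orange key, 28 mm across, pressed straight down; about 54 mm above the table. It moves down with the key
- tally: grey tally counter, 90 x 80 x 36 mm, fixed, with a dark display and one orange key 18 mm from its middle towards its -x side. Origin: centre of its underside
- key (a joint): travel of the orange key (m): 0 released, grows as it is pressed, stop at 0.008. It is a dome key: the force starts at 2.5 N, rises to about 4.8 N at 1.9 mm, drops (the click) to 1.4 N at about 5.5 mm, then rises again to the stop. It counts as clicked beyond 3 mm and as overpressed beyond 7 mm. It springs back when let go
- weight1: brass trim weight, a plain disc 14 mm in diameter and 10 mm high, 13 g, loose in the scoop at the start. Origin: centre of its underside
- weight2: brass trim weight, a plain disc 14 mm in diameter and 10 mm high, 13 g, loose in the scoop at the start. Origin: centre of its underside
- weight3: brass trim weight, a plain disc 14 mm in diameter and 10 mm high, 13 g, loose in the scoop at the start. Origin: centre of its underside
- weight4: brass trim weight, a plain disc 14 mm in diameter and 10 mm high, 13 g, loose in the scoop at the start. Origin: centre of its underside
- wheel: black rubber wheel, 38 mm across, 14 mm high, lying in the red-lined cell; bystander, leave alone
- spinner: aluminium nose cone, 34 mm across, 30 mm high, in the green-lined cell; bystander, leave alone
- servo: small black servo block, 24 x 12 x 22 mm, in the white-lined cell; bystander, leave alone
- paint_jar: blue paint jar, 48 mm across, 55 mm high; bystander, leave alone
- filler_tub: yellow filler tub, 84 mm across, 75 mm high; bystander, leave alone
- screwdriver: red-handled screwdriver, 160 mm long, lying along its x; bystander, leave alone
- cutter: orange cutter knife, 140 mm long, lying along its x; bystander, leave alone
- brush: brush, 170 mm long, lying along its x; bystander, leave alone

How it is judged:
By the outcome, as a careful person would: the job done as asked, in the order asked, and still so for the second after the job is handed in, with the robot touching nothing.
It also fails if it takes over 72 s, if anything falls off the work surface, if the arm or the gripper's body presses on something with over 40 N, if the wrist force passes 120 N, or if a joint passes its speed limit or range.

## Working session

There is one attempt and no reset: what is moved stays moved. The work goes in short steps, each a Python script; the robot and the scene stay as the last script left them, time stands still between calls to the robot, and variables do not carry over. Pictures are saved under pics/ and viewed, at most 10 in all, crops included, and the job is handed in when it is done.

```bash
ls; mkdir -p pics; python3 - <<'E'
from workcell import *
import cv2
for c in("scene","top"):
    cv2.imwrite(f"pics/{c}0.png",capture(c))
    print(c,get_calibration(c))
    for t in("scoop_knob","scoop_lip","scoop","mat","tray","liner_blue","key_top","tally","filler_tub","paint_jar"):
        print(t,[( [round(v) for v in d["at"]],round(d["conf"],2)) for d in tip_of(t,c)[:2]])
print(read_clock(),read_eef_rot(),read_ft_force())
E
```

```text
pics
scene {'mtx': array([[446.88807439,   0.        , 314.26665711],
       [  0.        , 446.88807439, 241.38207375],
       [  0.        ,   0.        ,   1.        ]]), 'k1': -0.0038513187822238034, 'camera_from_world': array([[-7.35288395e-01,  6.77751463e-01, -1.98275026e-03,
         4.34244199e+02],
       [ 4.57777080e-01,  4.94477982e-01, -7.38871890e-01,
        -1.92856578e+02],
       [-4.99791078e-01, -5.44191584e-01, -6.73843007e-01,
         1.35741691e+03],
       [ 0.00000000e+00,  0.00000000e+00,  0.00000000e+00,
         1.00000000e+00]])}
scoop_knob [([551, 114, 74], 0.76), ([572, -251, 2], 0.28)]
scoop_lip [([588, 148, 10], 0.86), ([549, 114, 7], 0.75)]
scoop [([544, 112, 9], 0.89)]
mat [([554, 125, 4], 0.64)]
tray [([542, -186, 0], 0.83)]
liner_blue [([575, -187, 1], 0.44)]
key_top [([459, 365, 55], 0.76), ([754, 175, 5], 0.33)]
tally [([479, 366, 2], 0.62)]
filler_tub [([754, 174, 1], 0.72), ([734, -12, -3], 0.59)]
paint_jar [([733, -13, -3], 0.72)]
top {'mtx': array([[604.93408409,   0.        , 322.1358716 ],
       [  0.        , 604.93408409, 228.52197728
[... 279 characters left out ...]
  [ 1.54688852e-01, -4.37363543e-03, -9.87953557e-01,
         1.31502776e+03],
       [ 0.00000000e+00,  0.00000000e+00,  0.00000000e+00,
         1.00000000e+00]])}
scoop_knob [([550, 120, 72], 0.88)]
scoop_lip [([592, 142, 11], 0.6), ([474, 367, 1], 0.45)]
scoop [([546, 114, 2], 0.85)]
mat [([546, 125, 0], 0.76), ([749, 176, 2], 0.42)]
tray [([541, -190, -2], 0.65)]
liner_blue [([574, -181, 1], 0.71)]
key_top [([460, 363, 54], 0.6), ([517, -184, 7], 0.15)]
tally [([473, 364, 4], 0.64)]
filler_tub [([748, 176, 0], 0.88), ([575, -252, 6], 0.42)]
paint_jar [([732, -9, 1], 0.87), ([548, 115, 5], 0.26)]
1.1 [ 3.05566983e+00  7.29646403e-01 -4.48959863e-05] [ 0.31857103 -0.06574605  0.20124515]
```

View pics/scene0.png

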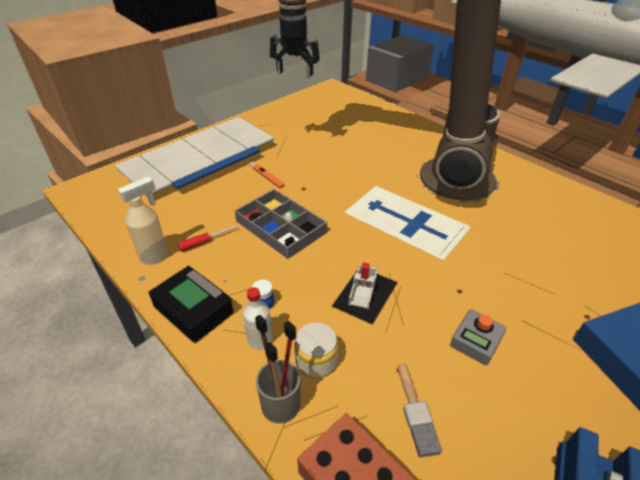

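View pics/top0.png

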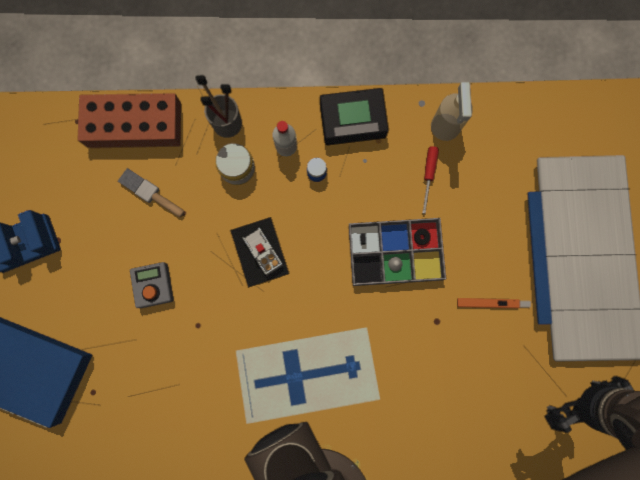

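Both pictures agree with the networks. In the top view the scoop is at about (262,250) on its mat, open end towards (250,233) and weights at (272,262). The blue cell is at (396,238) in the tray's far row, and the orange key is at (150,293). Next I'll refine poses by fitting silhouettes in both views.

```bash
cat > h.py <<'E'
from workcell import *
import numpy as np, cv2
from scipy.optimize import minimize
from scipy.spatial.transform import Rotation as R
def proj(P,c):
    k=get_calibration(c); M=k["camera_from_world"]; q=np.asarray(P)@M[:3,:3].T+M[:3,3]
    s=q[:,:2]/q[:,2:]; s=s*(1+k["k1"]*(s**2).sum(1,keepdims=True))
    return s@k["mtx"][:2,:2].T+k["mtx"][:2,2]
def box(x0,x1,y0,y1,z0,z1): return np.array([[x,y,z] for x in(x0,x1) for y in(y0,y1) for z in(z0,z1)],float)
def place(P,p,z=0):
    P=P@R.from_euler('z',p[2]).as_matrix().T; return P+[p[0],p[1],z]
def mask(parts,c):
    m=np.zeros((480*4,640*4),np.uint8)
    for P in parts: cv2.fillConvexPoly(m,cv2.convexHull(np.round(proj(P,c)*4+1.5).astype(np.int32)),1)
    return m
def fit(parts,z,masks,p0,fill=False):
    big={c:cv2.resize(m.astype(np.uint8),None,fx=4,fy=4,interpolation=cv2.INTER_NEAREST) for c,m in masks.items()}
    def cost(p):
        s=0
        for c,m in big.items():
            a=mask([place(P,p,z) for P in parts],c); s-=(a&m).sum()/(a|m).sum()
        return s/len(big)
    best=min((minimize(cost,p0+np.array([0,0,d]),method='Nelder-Mead',options=dict(initial_simplex=np.array(p0)+np.array([[0,0,d],[6,0,d],[0,6,d],[0,0,d+.15]]),xatol=.05,fatol=1e-4)) for d in(-.2,0,.2)),key=lambda r:r.fun)
    return best.x,best.fun
SCOOP=[box(-50,50,-22,22,0,26),box(-8,8,-8,8,46,84),box(-5,5,-20,20,20,46)]
E
python3 - <<'E'
from h import *
ms={}
for c in("scene","top"):
    capture(c)
    for t in("scoop","mat","tray","key_top"):
        o=outline_of(t,c); 
        if o: ms[t,c]=o[0]["region"]; print(t,c,o[0]["conf"],o[0]["region"].sum())
for c in("scene","top"):
    if("mat",c) in ms and("scoop",c) in ms: ms["mat",c]=ms["mat",c]|ms["scoop",c]
print("tray",fit([box(-70,70,-104,104,0,38)],0,{c:ms["tray",c] for c in("scene","top")},[542,-188,0.03]))
for cs in(("scene",),("top",),("scene","top")):
    p,f=fit(SCOOP,4,{c:ms["scoop",c] for c in cs},[548,116,.55]);print("scoop",cs,p,f)
print("mat",fit([box(-70,70,-50,50,0,4)]+[place(P,p,4) for P in []],0,{"top":ms["mat","top"]},[550,125,.3]))
# knob by colour
for c in("scene","top"):
    im=capture(c); b,g,r=[im[...,i].astype(int) for i in range(3)]
    m=((r>120)&(g<70)&(b<70)); mm=cv2.dilate(ms["scoop",c].astype(np.uint8),np.ones((3,3)))>0
    q=np.argwhere(m&mm); print("knob px",c,q.mean(0)[::-1],len(q),"pred",proj(place(np.array([[0,0,65.]]),p,4),c))
    k=get_calibration(c); im=cv2.resize(im,None,fx=4,fy=4,interpolation=cv2.INTER_CUBIC)
    for P in SCOOP[:2]:
        cv2.polylines(im,[cv2.convexHull(np.round(proj(place(P,p,4),c)*4+1.5).astype(np.int32))],1,(0,255,0),1)
    u,v=(proj(place(np.zeros((1,3)),p,4),c)[0]*4).astype(int); cv2.imwrite(f"pics/fit_{c}.png",im[v-200:v+200,u-200:u+200])
a=cv2.hconcat([cv2.imread(f"pics/fit_{c}.png") for c in("scene","top")]);cv2.imwrite("pics/fit.png",a)
E
```

```text
scoop scene 0.63 874
mat scene 0.82 1261
tray scene 0.67 2989
key_top scene 0.51 164
scoop top 0.73 695
mat top 0.75 1727
tray top 0.88 1719
key_top top 0.57 117
tray (array([ 5.38379644e+02, -1.88352222e+02,  4.12238234e-02]), np.float64(-0.5418045498473099))
scoop ('scene',) [5.45495737e+02 1.14550255e+02 5.43345116e-01] -0.9038500302358395
scoop ('top',) [5.45101246e+02 1.15478349e+02 5.39828250e-01] -0.7597807991120976
scoop ('scene', 'top') [545.2018942  115.06537602   0.54553879] -0.8288295894301501Traceback (most recent call last):
  File "<stdin>", line 13, in <module>
  File "h.py", line 23, in fit
    best=min((minimize(cost,p0+np.array([0,0,d]),method='Nelder-Mead',options=dict(initial_simplex=np.array(p0)+np.array([[0,0,d],[6,0,d],[0,6,d],[0,0,d+.15]]),xatol=.05,fatol=1e-4)) for d in(-.2,0,.2)),key=lambda r:r.fun)
  File "h.py", line 23, in <genexpr>
    best=min((minimize(cost,p0+np.array([0,0,d]),method='Nelder-Mead',options=dict(initial_simplex=np.array(p0)+np.array([[0,0,d],[6,0,d],[0,6,d],[0,0,d+.15]]),xatol=.05,fatol=1e-4)) for d in(-.2,0,.2)),key=lambda r:r.fun)
  
[... 153 characters left out ...]
^^^^^^^^^^^^^^^^^^^^^^^^^^^
    res = _minimize_neldermead(fun, x0, args, callback, bounds=bounds,
                               **options)
    fxr = func(xr)
    fx = function(np.copy(x), *(wrapper_args + args))
  File "h.py", line 21, in cost
    a=mask([place(P,p,z) for P in parts],c); s-=(a&m).sum()/(a|m).sum()
  File "h.py", line 14, in mask
    for P in parts: cv2.fillConvexPoly(m,cv2.convexHull(np.round(proj(P,c)*4+1.5).astype(np.int32)),1)
                                                                 ~~~~^^^^^
  File "h.py", line 6, in proj
    k=get_calibration(c); M=k["camera_from_world"]; q=np.asarray(P)@M[:3,:3].T+M[:3,3]
ValueError: time passes only in moves, steps and waits
```

```bash
sed -i 's/    k=get_calibration(c); M=k/    k=CAL[c]; M=k/; s/^def proj/CAL={c:get_calibration(c) for c in("scene","top")}\ndef proj/' h.py
cat >> h.py <<'E'
def hullmask(m):
    h=cv2.convexHull(np.argwhere(m)[:,::-1].astype(np.int32)); return cv2.fillConvexPoly(np.zeros(m.shape,np.uint8),h,1)
E
python3 - <<'E'
from h import *
ms={};C=("scene","top");ims={}
for c in C:
    ims[c]=capture(c)
    for t in("scoop","mat","tray"):
        o=outline_of(t,c); 
        if o: ms[t,c]=o[0]["region"]
T,f=fit([box(-70,70,-104,104,0,38)],0,{c:hullmask(ms["tray",c]) for c in C},[542,-188,0.03]);print("tray",T,f)
p,f=fit(SCOOP,4,{c:ms["scoop",c] for c in C},[548,116,.55]);print("scoop",p,f)
Mt,f=fit([box(-70,70,-50,50,0,4)],0,{"top":hullmask(ms["mat","top"])},[550,122,.3]);print("mat",Mt,f)
out=[]
for c in C:
    im=ims[c]; b,g,r=[im[...,i].astype(int) for i in range(3)]
    q=np.argwhere((r>110)&(r>2*g)&(r>2*b)&(cv2.dilate(ms["scoop",c].astype(np.uint8),np.ones((3,3)))>0)); print("knob px",c,q.mean(0)[::-1],len(q),"pred",proj(place(np.array([[0,0,65.]]),p,4),c))
    im=cv2.resize(im,None,fx=4,fy=4,interpolation=cv2.INTER_CUBIC)
    for P,pp,z in((SCOOP[0],p,4),(SCOOP[1],p,4),(box(-70,70,-50,50,4,4),Mt,0),(box(-70,70,-104,104,38,38),T,0)):
        cv2.polylines(im,[cv2.convexHull(np.round(proj(place(P,pp,z),c)*4+1.5).astype(np.int32))],1,(0,255,0),1)
    for P,h in((p,200),(T,200)):
        u,v=(proj([[P[0],P[1],20]],c)[0]*4).astype(int); out.append(im[v-h:v+h,u-h:u+h])
cv2.imwrite("pics/fit.png",cv2.resize(cv2.vconcat([cv2.hconcat(out[:2]),cv2.hconcat(out[2:])]),(600,600),interpolation=cv2.INTER_AREA))
E
```

```text
tray [ 5.38336951e+02 -1.88096159e+02  3.74863886e-02] -0.9640254708594396
scoop [546.10005114 115.14049015   0.54931144] -0.8372959647887528Traceback (most recent call last):
  File "<stdin>", line 10, in <module>
KeyError: ('mat', 'top')
```

```bash

python3 - <<'E'
from h import *
ms={};C=("scene","top");ims={}
T=[538.3,-188.1,.0375];p=np.array([546.,115.1,.548])
for c in C:
    for i in range(3):
        ims[c]=capture(c)
        for t in("scoop","mat"):
            o=outline_of(t,c)
            if o and (t,c) not in ms: ms[t,c]=o[0]["region"]
cs=[c for c in C if("mat",c)in ms]
for c in cs: 
    Mt,f=fit([box(-70,70,-50,50,0,4)],0,{c:hullmask(ms["mat",c])},[550,122,.3]);print("mat",c,Mt,f)
out=[]
for c in C:
    im=ims[c]; b,g,r=[im[...,i].astype(int) for i in range(3)]
    q=np.argwhere((r>110)&(r>2*g)&(r>2*b)&(cv2.dilate(ms["scoop",c].astype(np.uint8),np.ones((3,3)))>0)); print("knob px",c,q.mean(0)[::-1],len(q),"pred",proj(place(np.array([[0,0,65.]]),p,4),c))
    im=cv2.resize(im,None,fx=4,fy=4,interpolation=cv2.INTER_CUBIC)
    for P,pp,z in((SCOOP[0],p,4),(SCOOP[1],p,4),(box(-70,70,-50,50,4,4),Mt,0),(box(-70,70,-104,104,38,38),T,0)):
        cv2.polylines(im,[cv2.convexHull(np.round(proj(place(P,pp,z),c)*4+1.5).astype(np.int32))],1,(0,255,0),1)
    for P,h in((p,200),(T,200)):
        u,v=(proj([[P[0],P[1],20]],c)[0]*4).astype(int); out.append(im[v-h:v+h,u-h:u+h])
cv2.imwrite("pics/fit.png",cv2.resize(cv2.vconcat([cv2.hconcat(out[:2]),cv2.hconcat(out[2:])]),(600,600),interpolation=cv2.INTER_AREA))
# reach study: pour poses
cell=np.array([T[0],T[1],0])+R.from_euler('z',T[2]).as_matrix()@[34,0,0];print("cell",cell)
for fl in(0,1):   # tool y along scoop y / scoop x
  for k in range(4):
    h=T[2]+k*np.pi/2; ok=[]
    for t in(0,15,30,45,52):
        S=R.from_euler('z',h)*R.from_euler('y',t,degrees=True)
        G=S*R.from_euler('x',180,degrees=True)*R.from_euler('z',90*fl,degrees=True)
        lip=np.array([*(cell[:2]-18*np.array([np.cos(h),np.sin(h)])),46])
        tcp=lip+S.apply([-50,0,-7+68-19])
        best=None
        for s in(0,180):
            j=ik(tcp,(G*R.from_euler('z',s,degrees=True)).as_rotvec())
            ok.append(None if j is None else np.round(j,2).tolist())
    print(fl,k,[o for o in ok])
E
```

```text
mat scene [5.49074506e+02 1.24967662e+02 3.02861435e-01] -0.9546153631050586
mat top [5.47964678e+02 1.24608746e+02 2.99052960e-01] -0.9694825298540469
knob px scene [364.66326531 269.97959184] 98 pred [[364.95822823 270.25426288]]
knob px top [259.33333333 247.30769231] 39 pred [[261.00888994 248.62072305]]
cell [ 572.27609655 -186.82529881    0.        ]
0 0 [[-0.36, 0.19, -0.28, 1.1, 0.0, 2.74], [-0.36, 0.19, -0.28, 1.1, 0.0, -0.4], [-0.3, 0.41, 0.01, 1.42, -0.09, 2.81], [-0.3, 0.41, 0.01, 1.42, -0.09, -0.33], [-0.26, 0.65, 0.32, 1.74, -0.15, 2.88], [-0.26, 0.65, 0.32, 1.74, -0.15, -0.26], None, None, None, None]
0 1 [[-0.42, 0.35, -0.06, 1.15, 0.0, 1.12], [-0.42, 0.35, -0.06, 1.15, 0.0, -2.03], [-0.28, 0.27, -0.18, 1.04, -0.25, 1.24], [-0.28, 0.27, -0.18, 1.04, -0.25, -1.9], [-0.14, 0.24, -0.27, 0.96, -0.51, 1.37], [-0.14, 0.24, -0.27, 0.96, -0.51, -1.77], [-0.0, 0.27, -0.33, 0.93, -0.78, 1.51], [-0.0, 0.27, -0.33, 0.93, -0.78, -1.63], [0.05, 0.31, -0.34, 0.94, -0.91, 1.6], [0.05, 0.31, -0.34, 0.94, -0.91, -1.54]]
0 2 [[-0.28, 0.42, 0.04, 1.18, 0.0, -0.32], [-0.28, 0.42, 0.04, 1.
[... 1525 characters left out ...]
85, 0.09, 1.22], [-0.33, 0.21, -0.27, 0.85, 0.09, -1.92], [-0.39, 0.02, -0.56, 0.51, 0.21, 1.2], [-0.39, 0.02, -0.56, 0.51, 0.21, -1.95], [-0.46, -0.1, -0.83, 0.12, 0.35, 1.2], [-0.46, -0.1, -0.83, 0.12, 0.35, -1.94], [-0.5, -0.13, -0.95, -0.09, 0.42, 1.22], [-0.5, -0.13, -0.95, -0.09, 0.42, -1.92]]
1 3 [[-0.21, 0.27, -0.18, 1.12, 0.0, -0.24], [-0.21, 0.27, -0.18, 1.12, 0.0, 2.9], [-0.35, 0.35, -0.07, 1.25, 0.24, -0.4], [-0.35, 0.35, -0.07, 1.25, 0.24, 2.74], [-0.47, 0.47, 0.06, 1.43, 0.45, -0.57], [-0.47, 0.47, 0.06, 1.43, 0.45, 2.57], [-0.57, 0.64, 0.21, 1.65, 0.62, -0.78], [-0.57, 0.64, 0.21, 1.65, 0.62, 2.36], [-0.61, 0.74, 0.28, 1.77, 0.68, -0.89], [-0.61, 0.74, 0.28, 1.77, 0.68, 2.26]]
```

View pics/fit.png

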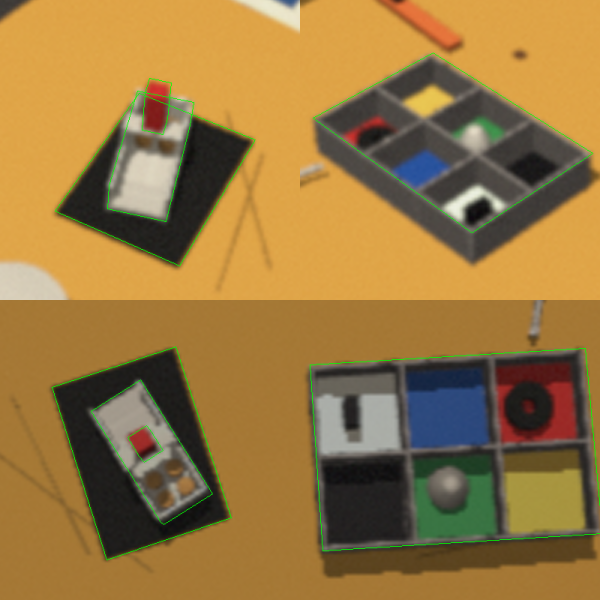

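The overlays match the mat, tray rim, scoop and grip closely. The plan is to pinch the grip along the scoop's x and pour heading −y into the blue cell.

```bash
cat >> h.py <<'E'
T=np.array([538.3,-188.1,.0375]); SC=np.array([546.,115.1,.548]); MT=np.array([548.5,124.8,.30])
CELL=T[:2]+34*np.array([np.cos(T[2]),np.sin(T[2])])
def rot(yaw,tilt=0,s=0):
    S=R.from_euler('z',yaw)*R.from_euler('y',tilt,degrees=True)
    return S,(S*R.from_euler('x',180,degrees=True)*R.from_euler('z',90+s,degrees=True)).as_rotvec()
HP=T[2]-np.pi/2
def pour(tilt,z,s,back=18):
    S,g=rot(HP,tilt,s); lip=np.array([*(CELL-back*np.array([np.cos(HP),np.sin(HP)])),z])
    return lip+S.apply([-50,0,42]),g
E
python3 - <<'E'
from h import *
js=[(ik([SC[0],SC[1],150],rot(SC[2],0,s)[1]),s) for s in(0,180)]; print(js)
s=min((a for a in js if a[0] is not None),key=lambda a:abs(a[0][5]-1.22))[1]; print("s",s)
g=rot(SC[2],0,s)[1]
move_ptp([SC[0],SC[1],150],g); move_l([SC[0],SC[1],53],speed=100)
grasp(60); print(read_gripper_width(),read_grip_force(),read_ft_force(),read_eef_pos())
move_l([SC[0],SC[1],150],speed=80); print(read_gripper_width(),read_ft_force(),read_clock())
cv2.imwrite("pics/lift.png",cv2.hconcat([cv2.resize(capture(c)[150:350,200:460],None,fx=1.5,fy=1.5) for c in("scene","top")]))
E
```

```text
[(array([ 2.07763892e-01,  1.99248503e-01, -1.30356331e-01,  1.24119149e+00,
       -4.44089210e-16, -1.91103243e+00]), 0), (array([ 2.07763892e-01,  1.99248503e-01, -1.30356331e-01,  1.24119149e+00,
       -4.44089210e-16,  1.23056022e+00]), 180)]
s 180
15.161446749308066 58.8833087682724 [-0.20828702  0.17442718  2.20546874] [546.24070588 115.16756495  53.26275516]
15.280847696572499 [-0.05658974 -0.27397461 -0.7976321 ] 8.3917
```

View pics/lift.png

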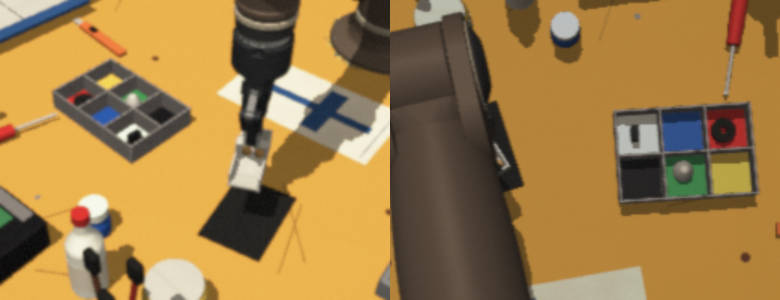

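The scoop hangs level, clear of the mat at about (250,165) in the left crop. Carrying it over and pouring.

```bash
python3 - <<'E'
from h import *
s=180
p,g=pour(0,120,s); move_l([*SC[:2],162],speed=80); move_l(p,g,speed=130)
p,g=pour(0,62,s); move_l(p,g,speed=100)
print(read_ft_force(),read_gripper_width(),read_clock())
for t,z,v in((20,50,35),(28,48,15),(36,48,12),(44,48,12),(51,48,15)):
    p,g=pour(t,z,s); move_l(p,g,speed=v); print(t,np.round(read_ft_force(),2),read_clock())
pause(.7)
print(read_ft_force(),read_gripper_width())
a=[capture(c) for c in("scene","top")]
cv2.imwrite("pics/pour.png",cv2.hconcat([cv2.resize(a[0][150:290,200:360],None,fx=2.5,fy=2.5),cv2.resize(a[1][180:320,300:460],None,fx=2.5,fy=2.5)]))
for k in(1,2,3,4): print([([round(v) for v in d["at"]],round(d["conf"],2)) for d in look_for(f"weight{k}","scene")[:5]])
E
```

```text
[ 0.44962045 -0.34096186 -1.1571807 ] 15.317342460951439 11.7583
20 [ 0.32 -0.16 -1.49] 12.4083
28 [ 0.64  1.06 -1.68] 13.1167
36 [-0.09 -0.19 -1.9 ] 14.025
44 [ 0.56 -0.2  -1.49] 14.9333
51 [ 0.58  0.37 -1.85] 15.6167
[-0.29927381  0.462512   -1.28236558] 15.349238805015274
[([588, -127, 119], 0.69)]
[([588, -127, 119], 0.69)]
[([588, -127, 119], 0.69)]
[([588, -127, 119], 0.69)]
```

View pics/pour.png

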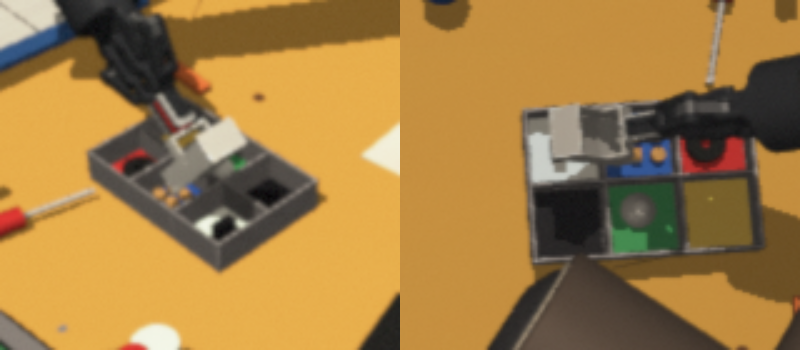

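At least two weights show in the blue cell (right crop, 640,155 and 657,155), and there may be brass left at the back of the scoop (left crop, 185,140). I'll tip further and jiggle it.

```bash
python3 - <<'E'
from h import *
s=180
p,g=pour(59,49,s); move_l(p,g,speed=15)
for i in range(3):
    for d in(4,0): move_l(p+[0,0,d],g,speed=60)
pause(.4)
a=capture("scene");b=capture("top")
for c in("scene","top"):print([([round(v) for v in d["at"]],round(d["conf"],2)) for d in look_for("weight1",c)[:6]])
cv2.imwrite("pics/pour2.png",cv2.hconcat([cv2.resize(a[180:260,235:315],None,fx=5,fy=5,interpolation=cv2.INTER_CUBIC),cv2.resize(b[200:280,345:425],None,fx=5,fy=5,interpolation=cv2.INTER_CUBIC)]))
print(read_clock(),read_joints())
E
```

```text
[([466, 365, 53], 0.71)]
[]
19.475 [-0.63918709  0.83188213  0.36253721  1.90746438  0.7319621   2.14098387]
```

View pics/pour2.png

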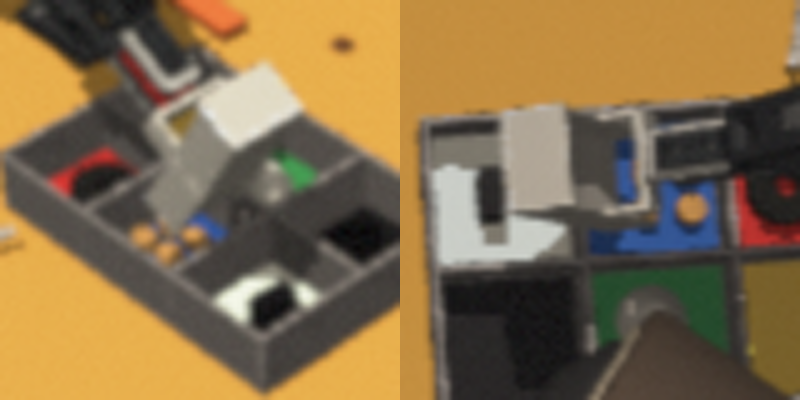

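Three weights are visible in the cell at (145,235), (168,252) and (193,235) in the left crop; the fourth could be hidden by the scoop. I'll back off, level, and count.

```bash
python3 - <<'E'
from h import *
s=180
p,g=pour(59,49,s); move_l(p+[0,0,60],g,speed=100)
p,g=pour(0,130,s); move_l(p,g,speed=100)
g=rot(MT[2],0,s)[1]; move_l([*MT[:2],150],g,speed=160)
a=capture("scene");b=capture("top")
for c in("scene","top"):print([([round(v) for v in d["at"]],round(d["conf"],2)) for d in look_for("weight1",c)[:6]])
cv2.imwrite("pics/after.png",cv2.hconcat([cv2.resize(a[180:260,235:315],None,fx=5,fy=5,interpolation=cv2.INTER_CUBIC),cv2.resize(b[200:280,345:425],None,fx=5,fy=5,interpolation=cv2.INTER_CUBIC)]))
print(read_clock(),read_gripper_width(),read_eef_pos())
E
```

```text
[]
[([573, -179, 2], 0.29)]
23.5917 15.39172950118702 [548.57859898 124.52131329 150.06449936]
```

View pics/after.png

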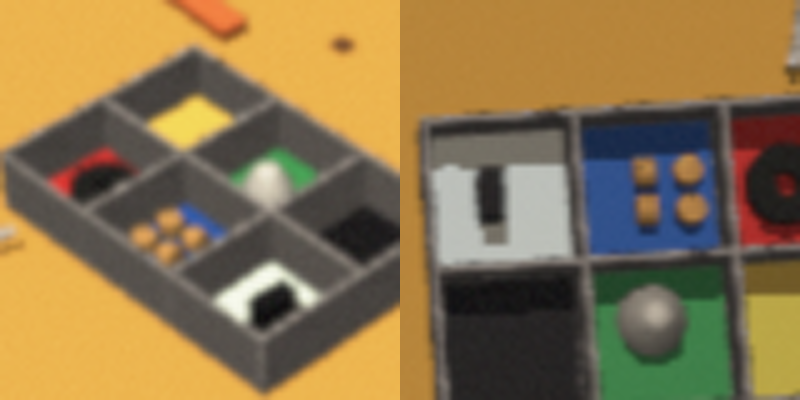

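All four weights are in the blue cell: (645,170), (690,168), (648,210) and (690,210) in the right crop. Now setting the scoop down.

```bash
python3 - <<'E'
from h import *
f0=np.mean([read_ft_force()[2] for i in range(10)])
move_l([*MT[:2],60],speed=90); move_l([*MT[:2],55],speed=25)
z=55
f0=read_ft_force()[2]
while z>52.4:
    z-=.4; move_l([*MT[:2],z],speed=15); f=read_ft_force()[2]
    if f>f0+3: break
print(z,f0,f,read_clock())
release(); move_l([*MT[:2],150],speed=120)
# move to the key, fingers shut
K=[460,364]
grasp(20); move_ptp([K[0],K[1],110],rot(MT[2],0,180)[1]); print(read_clock(),read_eef_pos())
ms={}
C=("scene","top")
for c in C:
    im=capture(c)
    for t in("scoop","key_top"):
        for i in range(3):
            o=outline_of(t,c)
            if o and o[0]["conf"]>.4: ms[t,c]=o[0]["region"]; break
    print(c,"key",[([round(v) for v in d["at"]],round(d["conf"],2)) for d in tip_of("key_top",c)[:2]])
    q=cv2.resize(im,None,fx=4,fy=4,interpolation=cv2.INTER_CUBIC); u,v=(proj([[548,125,20]],c)[0]*4).astype(int); ms["im",c]=q[v-200:v+200,u-200:u+200]
cv2.imwrite("pics/placed.png",cv2.hconcat([ms["im",c] for c in C]))
cs={c:ms["scoop",c] for c in C if("scoop",c)in ms}
print("scoop",list(cs),fit(SCOOP,4,cs,[548,125,.3]) if cs else 0)
E
```

```text
52.60000000000001 -1.056278108294743 6.236995329564654 26.5917
30.0083 [460.46344864 363.38207693 110.21440413]
scene key [([460, 364, 56], 0.72), ([580, -179, 9], 0.44)]
top key [([704, -271, -2], 0.65), ([460, 359, 53], 0.6)]
scoop ['scene', 'top'] (array([5.45564008e+02, 1.23831591e+02, 3.08122452e-01]), np.float64(-0.9313850649517663))
```

View pics/placed.png

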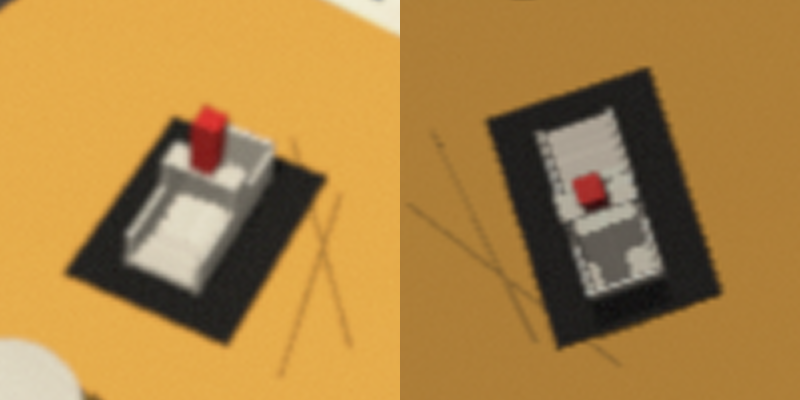

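The scoop stands upright, empty and centred on the mat within about 3 mm. Now the key: creep down with force feedback.

```bash
python3 - <<'E'
from h import *
K=[460,363.3]
F=lambda:np.mean([read_ft_force()[2] for i in range(4)])
move_l([*K,62],speed=60); pause(.2); f0=F(); z=62; z0=None; pk=0; log=[]
while z>46:
    z-=.4; move_l([*K,z],speed=10); pause(.05); f=F()-f0; zz=read_eef_pos()[2]; log.append((round(zz,2),round(f,2)))
    if z0 is None and f>1.6: z0=zz
    pk=max(pk,f)
    if z0 is not None and (z0-zz>5 or (z0-zz>3.6 and pk>3.5 and f<pk-1.8)): break
print(z0,pk,log)
move_l([*K,120],speed=60); print(read_clock(),read_ft_force())
E
```

```text
53.81944500915484 5.135013126285078 [(np.float64(61.65), np.float64(0.52)), (np.float64(61.17), np.float64(0.98)), (np.float64(60.78), np.float64(0.9)), (np.float64(60.38), np.float64(0.22)), (np.float64(60.0), np.float64(-0.09)), (np.float64(59.54), np.float64(0.69)), (np.float64(59.16), np.float64(0.14)), (np.float64(58.79), np.float64(0.39)), (np.float64(58.39), np.float64(0.15)), (np.float64(57.97), np.float64(0.19)), (np.float64(57.56), np.float64(-0.14)), (np.float64(57.19), np.float64(0.34)), (np.float64(56.78), np.float64(0.6)), (np.float64(56.36), np.float64(1.07)), (np.float64(55.96), np.float64(0.45)), (np.float64(55.57), np.float64(-0.9)), (np.float64(55.18), np.float64(-0.45)), (np.float64(54.77), np.float64(0.24)), (np.float64(54.38), np.float64(1.3)), (np.float64(54.09), np.float64(0.65)), (np.float64(53.82), np.float64(3.8)), (np.float64(53.34), np.float64(4.15)), (np.float64(52.91), np.float64(5.14)), (np.float64(52.48), np.float64(4.57)), (np.float64(52.03), np.float64(4.45)), (np.float64(51.6), np.float64(4.65)), (np.float64(51.18), np.float64(4.22)), (np.float64(50.73), np.float64(3.47)), (np.float64(50.31), np.float64(3.62)), (np.float64(49.93), np.float64(2.95))]
41.875 [-0.15134075 -0.35971864 -0.35938887]
```

```bash
python3 - <<'E'
from h import *
pause(.3); print(sign_off())
E
```

```text
the job is handed in; nothing more can be done
None
```

The job is done and handed in at about 42 s. All four weights are in the blue cell, and the empty scoop is upright within about 3 mm of the mat's middle. I pressed the orange key once to roughly 4.2 mm by force and height readings, past the click and short of the stop, then let it go. I didn't check by camera that the key came back up.

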